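# Set the grinder's speed, fit its bayonet lid and hold it at pulse

### The arm

A 6-joint arm with a two-finger parallel gripper is mounted at the origin on a cart in front of the work surface, level with it; the furniture and walls round the work are solid. World frame = base frame: x ahead of the robot, y to its left, z up, the work surface at z = 0. Lengths are in mm, angles in rad, forces in N, time in s.
With the tool pointing down it reaches from about 250 to 775 mm from the base axis. Payload 4 kg.
Tool frame: the origin (TCP) lies on the centre line of the jaws, within the pads' length; the fingertips stand 22 mm ahead of it and the grasp point (between the pads) lies 3 mm ahead of it; z points along the fingers, y is the line along which they close (so a half turn about z gives the same grasp; the last joint's range is limited). The gripper opens to 85 mm and grips with 20 to 120 N. Pads are 22 mm wide; open, the fingers measure 114 mm over their backs; the gripper's body (76 mm by 85 mm) begins 54 mm behind the grasp point. The pads swing forward as they close: fully open they stand 13 mm farther back than shut.
Start: joints at [-1.383, 0.087, 1.371, -0, 1.684, -0.103], TCP at [157.692, -526.924, 253.341] pointing down, gripper open.
Joint ranges: [-3.1, 3.1], [-0.76, 2.03], [0.27, 2.55], [-1.08, 4.22], [0.17, 2.65], [-2.57, 2.57]. Speed limits (rad/s): [2.79, 2.79, 3.14, 3.14, 3.14, 3.14].

### API

Orientations are given as a unit quaternion [x, y, z, w].
In Python, from rig import ctrl gives the robot as it stands. The module is installed in compiled form; this text tells all that it offers.
- The arm moves only by the tool servo_tool, never from a script. Its arguments are lists of equal length, an entry for each row: "delta_rot": the turn, a rotation vector about the tool's x, y, z in degrees, a list of three; "linear": the shift along the tool's x, y, z in m, a list of three; "jaw": the gripper command: -1 is shut, 1 is fully open, values between are in proportion. In form: {"delta_rot": [[wx, wy, wz], ...], "linear": [[tx, ty, tz], ...], "jaw": [jaw, ...]}. A call has 1 to 8 rows; each row shifts and turns the commanded pose from where the row before left it, along the tool's axes as they then stand; what a row does not reach is not made up. A row lasts 1/12 s, in which the tool goes at most 41.7 mm and 7.16 degrees, less where a joint would pass 70% of its speed; a pose out of reach is approached as far as the arm can. A call is refused whole if a number of a shift passes 0.0417 or a number of a turn 7.16, either way. A call with a gripper value outside its range is refused whole. The fingers move at their own pace and stop on an object; "grip_force" is the grip in N (left out, the last holds). Time passes only in rows, so rows that do not move let the fingers close. It gives the time, the measured TCP pose, the force, the opening and the grip force at its end, in the units of the state.
- ctrl.observe(): the state, without advancing time (a new reading comes with each control period).
- ctrl.snapshot(name): name is "side" or "top" or "wrist"; returns the picture (480x640x3 uint8, red, green, blue); there is no depth.
- ctrl.camera_info(name): a dict with "fx", "fy", "cx", "cy" (pixels), "rvec" (rotation vector, rad) and "tvec" (3), from world to camera coordinates, as OpenCV has them. Camera axes: x right, y down, z forward; pixel columns grow to the right and rows downward; lengths in mm; the calibration is good to about 2 mm. A picture is of the moment at which its call begins: read the wrist's pose just before it. camera_info takes no time and is no camera call; for the wrist camera it gives the pose at the moment of the call.
- ctrl.hand_in(): hands the job in; it is judged then, once.
Trained networks look in the newest picture that a camera, given by its name, has taken for a name from the list of things; names that differ only in an ending like _2 or _b are one class to them, and where a whole thing is asked for, a point or a joint stands for the part that bears it (a point fixed in the world has none). Each returns a list of dicts, best first, with "confidence" (0 to 1); they miss things now and then, are a little off and sometimes report something else, mostly with a low value. They report only what shows in the picture. A call takes as long as a camera call.
- ctrl.recognise(name, camera): "bbox" ([left, top, right, bottom] in pixels, round what is visible of it).
- ctrl.silhouettes(name, camera): "pixels" (480x640 bool, what is visible of it) and "bbox" ([left, top, right, bottom] in pixels, round what is visible of it).
The state is a dict: "time": time; "joints": joint angles; "dq": joint speeds; "joint_torque": joint torques, N m; "tcp_pos": TCP position; "tool_rot": TCP orientation; "contact_force": force on the tool from outside, world axes, zero at the start; "moment": the same for the moment, N m; "width": opening from 0.0 (shut) to 1.0 (fully open); "finger_force": force on a finger pad.
Only numpy, scipy, OpenCV 4.12 (cv2) and the standard library are available. Lean on these libraries where they do the work, as an engineer would, in place of code of your own. Each camera call takes 0.05 s, during which the arm holds its last target. There are 200 camera calls.

### The job

The cordless grinder has just been washed and gets a short test pulse: first turn its speed dial clockwise to the long index mark, then lower the lid into the bowl with its two pointers lined up with the slots (one pointer at the dot) until it sits fully home. Then twist the lid clockwise against its spring, halfway to the lock, until the pointer stands at the long bar mark; do not go on to the lock click. Finish while still gripping the lid and holding it at that mark (the spring turns it back if let go), and leave the things round about where they stand.

Things in the scene. Friction and masses are not known exactly. Their poses are not given: they have to be found in the camera images.
- grinder: Cordless grinder: round-ended steel housing with black deck, 249 mm along y, 124 mm along x, 72 mm high, held fast to the worktop by suction feet. Origin: centre of the underside; z up, front -x. On the deck: a round black bowl tower (axis y = +58 mm, 115 mm across, open top 118 mm above the worktop) and the speed dial (axis y = -67 mm).
- bowl_mouth (a point): Centre of the tower's mouth at rim height, 118 mm above the worktop; axes as the grinder's. The mouth is 82 mm wide inside a lip 13 mm thick, 94 mm below it. Two opposite slots, 24 mm wide, cut the lip out to radius 47 mm; from the tower axis they lie at +45 and -135 degrees from the grinder's x (counter-clockwise from above).
- open_mark (a point): White round dot on the tower's rim and side, 56 mm from its axis at -135 degrees, in front of one slot: here a pointer of the lid stands as the lid goes in.
- pulse_mark (a point): White long upright bar on the tower's rim and side, 56 mm from its axis, straight to the grinder's front (-x): pulse. It lies 45 degrees clockwise (from above) of the dot, halfway to the lock.
- lock_mark (a point): White square on the tower's rim and side, 56 mm from its axis, 90 degrees clockwise (from above) of the dot: locked. The lid must not be turned on to it.
- dial_axis (a point): Point on the dial's vertical axis at the height to grip it, 98 mm above the worktop; axes as the grinder's, does not turn with the dial. The dial is a grey disc, 60 mm across, with a grip bar over it 52 mm long, 14 mm wide, from 80.5 to 108.5 mm above the worktop; a white line marks the bar's pointer end.
- dial (a joint): Speed dial, rad; grows clockwise from above, stops at 0 and 2.8, stays where left (friction 0.03 N m). At 1.40 the pointer stands at the long white index mark on the deck, straight to the grinder's front (-x); at value q the pointer direction is 180 degrees + 1.40 rad - q, counter-clockwise from the grinder's x. Short marks stand every 20 degrees either side.
- lid: Black round bayonet lid, about 130 g, upright on the white drainer. Origin: centre of the underside; z up; x along its grip bar. Skirt 78 mm across, 22 mm high, lower edge bevelled 4 mm; at its foot two lugs at +x and -x reach to radius 44.5 mm, 12 mm wide, 6 mm high; flange 100 mm across from 22 to 28 mm. White pointer ribs on the flange at both ends of the bar: half a turn makes no difference.
- lid_grip (a point): Middle of the lid's grip bar, on the lid's axis 50 mm above its underside, x along the bar. The bar is 60 mm long, 18 mm wide, from 28 to 59 mm above the underside. The lid goes in with the bar along the slots (grinder yaw + 45 degrees, within 7 degrees); home, the flange rests on the rim, underside 22 mm below it. At pulse the bar lies along the grinder's x.
- pulse_ring (a joint): Sprung switch ring in the tower, pushed by the lid's lugs; rad, 0 at rest, grows as the lid twists clockwise. The lugs meet it about 0.14 rad past the slots' middle: it reads about 0.65 at the pulse mark, 1.39 when locked; from 1.0 on two spring catches resist (up to 0.7 N m), then click. Spring torque back 0.09 N m/rad x (value + 0.8), 0.13 N m at pulse.
- pepper_mill: Wooden pepper mill, 58 mm diameter, 170 mm high, upright; origin at the centre of its underside. To be left alone.
- spice_red: Spice jar with a red cap, 45 mm diameter, 103 mm high; origin at the centre of its underside. To be left alone.
- spice_green: Spice jar with a black cap and green label, 46 mm diameter, 100 mm high; origin at the centre of its underside. To be left alone.
- coffee_mug: Plain white mug, 90 x 121 x 95 mm; origin at the centre of its underside. To be left alone.

How it is judged (in metres and radians):
On the way, in this order (a step that is already met when the one before it is completed fails the run):
1. the speed dial stands at the long index mark while the lid is not yet in the bowl (value of joint dial between 1.28 and 1.52 rad and horizontal distance between lid and bowl_mouth above 0.05 m), for 0.3 s.
2. the lid sits fully home in the bowl mouth, not yet twisted (z of lid in the frame of bowl_mouth below -0.018 m and horizontal distance between lid and bowl_mouth below 0.004 m and angle between lid's own z axis and vertical below 0.08 rad and value of joint pulse_ring below 0.25 rad), for 0.2 s.
At the end, for the whole second after the job is handed in: Through the last second the lid is fully home (underside over 18 mm below the rim, centred within 4 mm, upright), its bar within 0.14 rad of the pulse mark (switch ring at 0.45-0.85), at rest and gripped by the fingers (over 1 N); the dial is within 0.12 rad of its long mark (z of lid in the frame of bowl_mouth below -0.018 m and horizontal distance between lid and bowl_mouth below 0.004 m and angle between lid's own z axis and vertical below 0.08 rad and value of joint dial between 1.28 and 1.52 rad and angle between the x axis of lid and the x axis of grinder, either way round below 0.14 rad and value of joint pulse_ring between 0.45 and 0.85 rad and angular speed of lid below 0.5 rad/s and contact force between the fingers and lid above 1 N); the arm keeps its last pose, push and grip.
It fails at once if the lid is twisted on towards the lock click (switch ring beyond 1.2 rad) (value of joint pulse_ring above 1.2 rad).
It fails at once if a bystander (pepper mill) is shifted by more than 30 mm (distance of pepper_mill from where it was at the start of the episode above 0.03 m).
It fails at once if a bystander (spice red) is shifted by more than 30 mm (distance of spice_red from where it was at the start of the episode above 0.03 m).
It fails at once if a bystander (spice green) is shifted by more than 30 mm (distance of spice_green from where it was at the start of the episode above 0.03 m).
It fails at once if a bystander (coffee mug) is shifted by more than 30 mm (distance of coffee_mug from where it was at the start of the episode above 0.03 m).
It also fails if it takes over 59 s, if anything falls off the work surface, if the arm or the gripper's body presses on something with over 40 N, if the wrist force passes 120 N, or if a joint passes its speed limit or range.

## Working session

There is one attempt and no reset: what is moved stays moved. The work goes in short steps, Python scripts to look and compute and a tool call to move; the robot and the scene stay as the last step left them, time stands still between calls to the robot, and variables do not carry over. Pictures are saved under pics/ and viewed, at most 12 in all, crops included, and the job is handed in when it is done.

Besides the shell and the picture viewer there is one more tool, called after "Request:" by a JSON object that holds its "api" and its "payload". servo_tool: Moves the arm, as the interface text tells. Its arguments: {"type":"object","properties":{"delta_rot":{"type":"array"},"linear":{"type":"array"},"jaw":{"type":"array"},"grip_force":{"type":"number"}},"required":["delta_rot","linear","jaw"]}

```bash
mkdir -p pics; cat > h.py <<'E'
import numpy as np, cv2
from rig import ctrl
from scipy.spatial.transform import Rotation as R
def snap(n,f):
    im=ctrl.snapshot(n); cv2.imwrite('pics/'+f,im[:,:,::-1]); return im
def cam(n):
    c=ctrl.camera_info(n); K=np.array([[c['fx'],0,c['cx']],[0,c['fy'],c['cy']],[0,0,1.]])
    return K,np.array(c['rvec'],float),np.array(c['tvec'],float)
def proj(n,P,c=None):
    K,r,t=c or cam(n); return cv2.projectPoints(np.array(P,float).reshape(-1,3),r,t,K,None)[0].reshape(-1,2)
def back(n,uv,z,c=None):
    K,r,t=c or cam(n); M=cv2.Rodrigues(r)[0]; uv=np.array(uv,float).reshape(-1,2)
    d=(np.linalg.inv(K)@np.c_[uv,np.ones(len(uv))].T).T@M; o=-M.T@t
    return o+d*((z-o[2])/d[:,2])[:,None]
E
python3 - <<'E'
from h import *
for n in ['top','side']:
    snap(n,n+'0.png'); K,r,t=cam(n); print(n,K[0,0],-cv2.Rodrigues(r)[0].T@t)
    for o in ['grinder','lid','dial','pepper_mill','spice_red','spice_green','coffee_mug']:
        print(o,[(np.round(d['bbox']).tolist(),round(d['confidence'],2)) for d in ctrl.recognise(o,n)][:2])
s=ctrl.observe(); print(s)
E
```

```text
top 456.8546720754545 [474.71394445 153.18569555 927.4211083 ]
grinder [([327.0, 254.0, 454.0, 342.0], 0.65)]
lid [([206.0, 290.0, 260.0, 343.0], 0.69), ([411.0, 270.0, 442.0, 301.0], 0.45)]
dial [([368.0, 155.0, 398.0, 192.0], 0.44), ([321.0, 158.0, 353.0, 206.0], 0.41)]
pepper_mill [([321.0, 160.0, 352.0, 206.0], 0.82), ([326.0, 258.0, 458.0, 342.0], 0.28)]
spice_red [([415.0, 151.0, 450.0, 187.0], 0.72)]
spice_green [([368.0, 156.0, 400.0, 193.0], 0.95)]
coffee_mug [([195.0, 154.0, 242.0, 214.0], 0.87)]
side 462.46547189422154 [354.06747634 848.83983924 562.29159678]
grinder [([358.0, 167.0, 424.0, 264.0], 0.64)]
lid [([342.0, 290.0, 397.0, 342.0], 0.73)]
dial [([374.0, 173.0, 400.0, 184.0], 0.69), ([356.0, 164.0, 425.0, 264.0], 0.69)]
pepper_mill [([260.0, 162.0, 289.0, 245.0], 0.85)]
spice_red []
spice_green [([281.0, 169.0, 295.0, 216.0], 0.93)]
coffee_mug [([184.0, 241.0, 256.0, 314.0], 0.87), ([261.0, 163.0, 287.0, 243.0], 0.42)]
{'time': 0.8, 'joints': array([-1.38310413e+00,  8.71503919e-02,  1.37068517e+00,  1.47500269e-05,
        1.68360165e+00, -1.03123423e-01]), 'dq': array([ 0.00102226,  0.00161316, -0.00061823, -0.0003764 , -0.0008277 ,
        0.00227543]), 'joint_torque': array([ 5.84463833e-04, -3.51674116e+01, -3.13441408e+01, -1.82650797e-04,
        2.69683727e-05, -1.08077824e-06]), 'tcp_pos': array([ 157.69369126, -526.92338995,  253.37555085]), 'tool_rot': array([9.89446775e-01, 1.44896769e-01, 1.06068235e-05, 7.73392339e-05]), 'contact_force': array([-0.07246412, -0.16645707, -0.31258952]), 'moment': array([-0.00652364, -0.04188368,  0.02345938]), 'finger_force': 0.0, 'width': 0.9998158349784408}
```

View pics/top0.png

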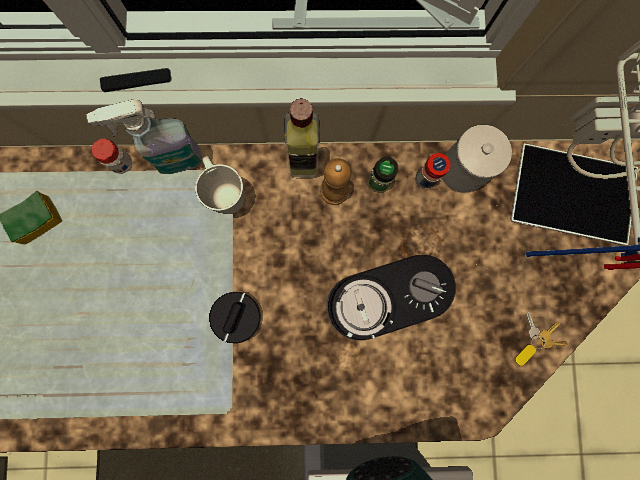

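View pics/side0.png

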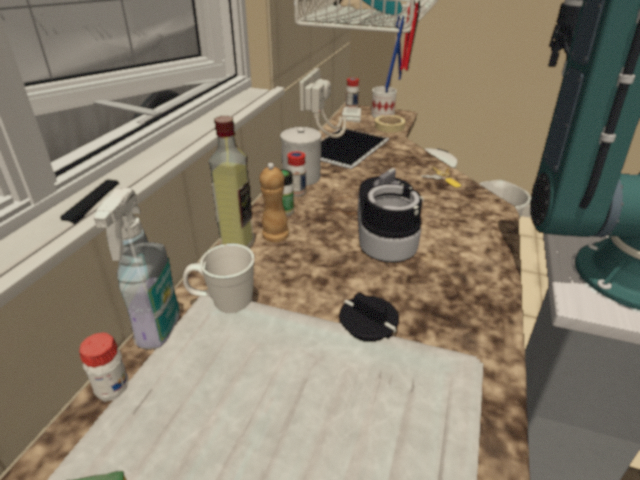

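The top view shows the grinder with its bowl at about (361,306) and dial at (427,288), and the lid at (235,317) on the drainer. Zooming in next.

```bash
python3 - <<'E'
from h import *
im=cv2.imread('pics/top0.png')
a=cv2.resize(im[245:350,320:465],None,fx=5.4,fy=5.4,interpolation=cv2.INTER_CUBIC)
cv2.imwrite('pics/z1.png',a)
for n in ['lid','bowl_mouth','dial_axis']:
    for c in ['top']:
        for d in ctrl.silhouettes(n,c)[:2]:
            ys,xs=np.nonzero(d['pixels']); print(n,c,d['confidence'],xs.mean(),ys.mean(),len(xs),d['bbox'])
cols=lambda uv,z:print(np.round(back('top',uv,z),1).tolist())
cols([[361,306]],118);cols([[427,288]],98);cols([[235,317]],40)
# lid white ribs
g=cv2.cvtColor(im,cv2.COLOR_BGR2GRAY)[288:346,206:264]
m=(g>150).astype(np.uint8); n,l,s,c=cv2.connectedComponentsWithStats(m)
print([(s[i,4],(c[i]+[206,288]).round(1)) for i in range(1,n) if s[i,4]>1])
E
```

```text
lid top 0.63 234.59264634736334 316.8543783260764 2067 [206.7, 290.8, 264.2, 342.6]
bowl_mouth top 0.74 390.7882727852135 296.89177820267685 7845 [327.0, 258.2, 457.5, 339.3]
dial_axis top 0.81 390.575460755252 297.0043820079907 7759 [324.8, 255.0, 456.6, 341.7]
[[469.6, 59.5, 118.0]]
[[499.8, -64.0, 98.0]]
[[452.5, 292.8, 40.0]]
[(np.int32(627), array([214. , 315.7])), (np.int32(12), array([250.2, 288.5])), (np.int32(17), array([242. , 297.2])), (np.int32(4), array([263. , 317.5])), (np.int32(2), array([262. , 321.5]))]
```

View pics/z1.png

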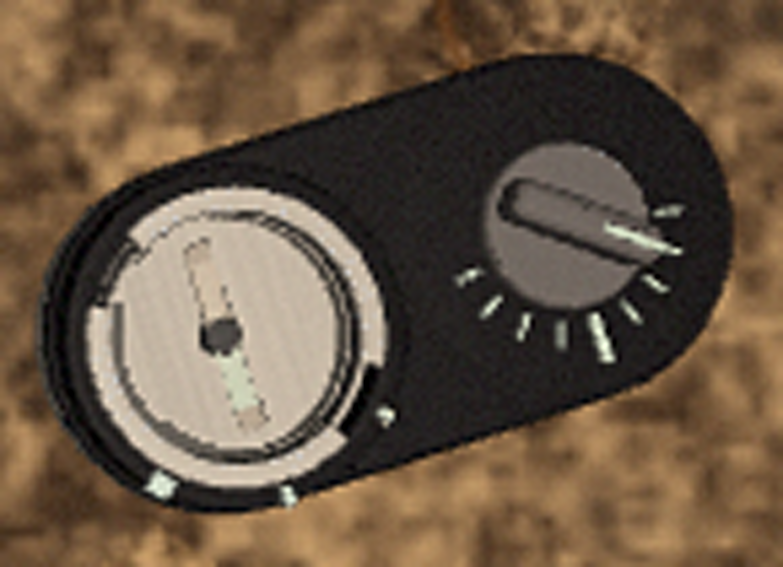

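```bash
cat >> h.py <<'E'
def th(s=None):
    s=s or ctrl.observe(); x=R.from_quat(s['tool_rot']).as_matrix()[:,0]; return np.degrees(np.arctan2(x[1],x[0]))
def go(p,t):
    s=ctrl.observe(); M=R.from_quat(s['tool_rot']).as_matrix(); d=M.T@(np.array(p,float)-s['tcp_pos'])
    r=(th(s)-t+180)%360-180; print('linear tool mm',d.round(1),'rotz',round(r,1),'tilt z',M[:,2].round(4),'t',s['time'])
E
python3 - <<'E'
from h import *
from scipy.optimize import least_squares
a=np.radians
pts=[([0,58,118],(237,337)),([0,-67,80.5],(565.5,225))]
for g,uv in [(-135,(388,414)),(180,(288,496)),(135,(160,485))]:
    pts.append(([56*np.cos(a(g)),58+56*np.sin(a(g)),118],uv))
P=np.array([p for p,_ in pts]);uv=np.array([u for _,u in pts])/5.4+[320-.4,245-.4]
c=cam('top')
def W(v,P): return P@R.from_euler('z',v[2]).as_matrix().T+[v[0],v[1],0]
f=lambda v:(proj('top',W(v,P),c)-uv).ravel()
r=least_squares(f,[480,0,.24]);print(r.x[:2],np.degrees(r.x[2]),f(r.x).reshape(-1,2).round(1).tolist())
print('bowl',W(r.x,P[:1]),'dial',W(r.x,P[1:2]))
# dial bar
e=back('top',np.array([[505,197],[672,252]])/5.4+[319.6,244.6],108.5,c);d=e[1]-e[0];print('dial bar',e.mean(0),np.degrees(np.arctan2(d[1],d[0])),np.linalg.norm(d))
# lid bar via white ribs, coarse
e=back('top',[[226,335],[242,297.2]],35,c);d=e[1]-e[0];print('lid',np.degrees(np.arctan2(d[1],d[0])))
D=W(r.x,P[1:2])[0]; go([D[0],D[1],250],74)
E
```

```text
[ 4.85354556e+02 -2.12758677e-01] 16.207257037310136 [[-0.2, -0.8], [0.4, -0.2], [0.2, -0.1], [0.2, 0.6], [-0.5, 0.4]]
bowl [[469.16601741  55.48222511 118.        ]] dial [[504.05510914 -64.55006754  80.5       ]]
dial bar [502.74222588 -64.24586455 108.5       ] -109.23023435781344 58.17997778981709
lid -23.02464790680458
linear tool mm [ 464.4 -343.7    3.3] rotz -57.3 tilt z [ 0.e+00 -1.e-04 -1.e+00] t 0.95
```

Request:
{"api": "servo_tool", "payload": {"delta_rot": [[0, 0, 0], [0, 0, 0], [0, 0, 0], [0, 0, 0], [0, 0, 0], [0, 0, 0], [0, 0, 0], [0, 0, 0]], "linear": [[0.031, -0.023, 0], [0.031, -0.023, 0], [0.031, -0.023, 0], [0.031, -0.023, 0], [0.031, -0.023, 0], [0.031, -0.023, 0], [0.031, -0.023, 0], [0.031, -0.023, 0]], "jaw": [0.2, 0.2, 0.2, 0.2, 0.2, 0.2, 0.2, 0.2], "grip_force": 40}}

```text
time: 1.62
tcp_pos: [343.2, -277.9, 253.6]
tool_rot: [0.989, 0.145, 0.0, 0.0]
contact_force: [0.6, -0.3, 0.0]
width: 0.602
finger_force: 0.0
```

Request:
{"api": "servo_tool", "payload": {"delta_rot": [[0, 0, 0], [0, 0, 0], [0, 0, 0], [0, 0, 0], [0, 0, 0], [0, 0, 0], [0, 0, 0], [0, 0, 0]], "linear": [[0.031, -0.023, 0], [0.031, -0.023, 0], [0.031, -0.023, 0], [0.031, -0.023, 0], [0.031, -0.023, 0], [0.031, -0.023, 0], [0.0304, -0.0217, 0], [0, 0, 0]], "jaw": [0.2, 0.2, 0.2, 0.2, 0.2, 0.2, 0.2, 0.2]}}

```text
time: 2.28
tcp_pos: [506.7, -59.3, 252.9]
tool_rot: [0.989, 0.149, 0.001, -0.001]
contact_force: [0.0, -1.0, 0.2]
width: 0.591
finger_force: 0.0
```

Request:
{"api": "servo_tool", "payload": {"delta_rot": [[0, 0, -7], [0, 0, -7], [0, 0, -7], [0, 0, -7], [0, 0, -7], [0, 0, -7], [0, 0, -7], [0, 0, -5]], "linear": [[0, 0, 0], [0, 0, 0], [0, 0, 0], [0, 0, 0], [0, 0, 0], [0, 0, 0], [0, 0, 0], [0, 0, 0]], "jaw": [0.2, 0.2, 0.2, 0.2, 0.2, 0.2, 0.2, 0.2]}}

```text
time: 2.95
tcp_pos: [503.8, -64.9, 253.3]
tool_rot: [0.814, 0.58, -0.0, 0.0]
contact_force: [0.1, -0.0, 0.5]
width: 0.601
finger_force: 0.0
```

```bash
python3 - <<'E'
from h import *
print(ctrl.observe()['tcp_pos'],th())
snap('wrist','w1.png'); go([503.5,-64.5,105],71)
K,r,t=cam('wrist');print(K,-cv2.Rodrigues(r)[0].T@t,cv2.Rodrigues(r)[0])
print(proj('wrist',[[504,-64.5,80.5],[469.2,55.5,118]]))
E
```

```text
[503.81170197 -64.88236764 253.32803194] 70.95874362021658
linear tool mm [  0.3  -0.4 148.3] rotz 0.0 tilt z [-0.e+00 -3.e-04 -1.e+00] t 3.0
[[372.90747896   0.         315.59506346]
 [  0.         372.90747896 242.24668591]
 [  0.           0.           1.        ]] [527.55458561   8.03073129 374.01752101] [[ 0.94544841 -0.32576945  0.00125149]
 [-0.31074633 -0.90068176  0.30365947]
 [-0.09779579 -0.28748326 -0.95277981]]
[[316.81585013 221.94848846]
 [203.47136341  80.49277426]]
```

View pics/w1.png

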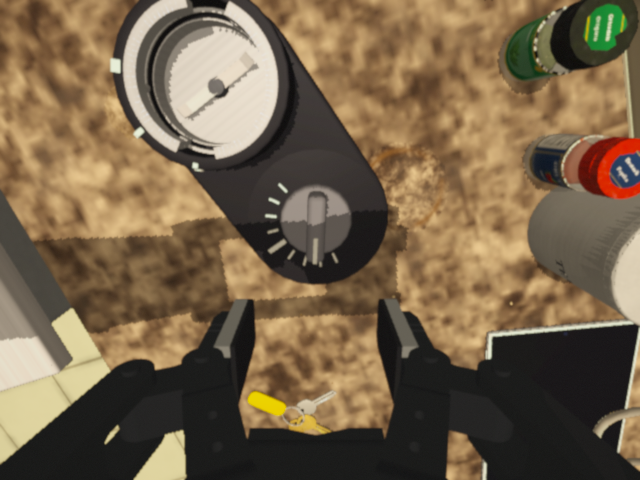

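Dial bar vertical at (316,195)-(316,260) midway between the fingers, so aligned. Long mark at (277,247).

Request:
{"api": "servo_tool", "payload": {"delta_rot": [[0, 0, 0], [0, 0, 0], [0, 0, 0], [0, 0, 0], [0, 0, 0], [0, 0, 0], [0, 0, 0], [0, 0, 0]], "linear": [[0, 0, 0.03], [0, 0, 0.03], [0, 0, 0.03], [0, 0, 0.03], [0, 0, 0.02], [0, 0, 0.008], [0, 0, 0], [0, 0, 0]], "jaw": [0.2, 0.2, 0.2, 0.2, 0.2, 0.2, -1, -1], "grip_force": 30}}

```text
time: 3.67
tcp_pos: [504.5, -64.8, 106.1]
tool_rot: [0.816, 0.578, 0.0, 0.0]
contact_force: [0.4, -1.0, 0.5]
width: 0.327
finger_force: 0.0
```

Request:
{"api": "servo_tool", "payload": {"delta_rot": [[0, 0, 0], [0, 0, 0], [0, 0, 0], [0, 0, 0], [0, 0, 0], [0, 0, 0]], "linear": [[0, 0, 0], [0, 0, 0], [0, 0, 0], [0, 0, 0], [0, 0, 0], [0, 0, 0]], "jaw": [-1, -1, -1, -1, -1, -1]}}

```text
time: 4.17
tcp_pos: [504.0, -64.7, 107.5]
tool_rot: [0.816, 0.578, 0.0, 0.0]
contact_force: [-5.2, 0.7, 4.2]
width: 0.155
finger_force: 31.8
```

```bash
cat > fit.py <<'E'
from h import *
from scipy.optimize import least_squares
a=np.radians
def W(v,P): return P@R.from_euler('z',v[2]).as_matrix().T+[v[0],v[1],0]
K=np.array([[372.907,0,315.595],[0,372.907,242.247],[0,0,1]])
M=np.array([[ 0.94544841,-0.32576945,0.00125149],[-0.31074633,-0.90068176,0.30365947],[-0.09779579,-0.28748326,-0.95277981]])
c=(K,cv2.Rodrigues(M)[0].ravel(),-M@np.array([527.5546,8.0307,374.0175]))
P=np.array([[56*np.cos(a(g)),58+56*np.sin(a(g)),118] for g in(-135,180,135)]+[[0,-67,80.5]])
uv=np.array([(195,166),(139,131),(118,66),(316,220.5)])
f=lambda v:(proj('w',W(v,P),c)-uv).ravel()
r=least_squares(f,[485,0,.28]);print(r.x[:2],np.degrees(r.x[2]),f(r.x).reshape(-1,2).round(1).tolist())
print('bowl',W(r.x,np.array([[0,58,118.]])),'dial',W(r.x,P[3:]))
m=back('w',[[277,247],[316,220.5]],72,c); m2=back('w',[[316,220.5]],80.5,c)[0]
d=m[0]-m2;print('mark dir',np.degrees(np.arctan2(d[1],d[0])))
E
python3 fit.py; python3 -c "
from h import *
s=ctrl.observe();print(s['width'],s['finger_force'],s['tcp_pos'],th())"
```

```text
[ 4.85909024e+02 -7.87441029e-02] 15.819378563799376 [[2.4, 1.9], [0.2, 1.3], [-3.1, -3.6], [1.0, 1.4]]
bowl [[470.09789521  55.72455508 118.        ]] dial [[504.17360428 -64.54117591  80.5       ]]
mark dir -161.568891932668
0.1552563348140592 31.76922172307968 [504.00832713 -64.67839106 107.47999733] 70.6489285376098
```

Request:
{"api": "servo_tool", "payload": {"delta_rot": [[0, 0, 6.8], [0, 0, 6.8], [0, 0, 6.8], [0, 0, 6.8], [0, 0, 6.8], [0, 0, 6.8], [0, 0, 6.8], [0, 0, 6.8]], "linear": [[0, 0, 0], [0, 0, 0], [0, 0, 0], [0, 0, 0], [0, 0, 0], [0, 0, 0], [0, 0, 0], [0, 0, 0]], "jaw": [-1, -1, -1, -1, -1, -1, -1, -1]}}

```text
time: 4.83
tcp_pos: [503.0, -63.8, 107.5]
tool_rot: [0.99, 0.139, -0.001, -0.001]
contact_force: [-8.4, 3.6, 5.9]
width: 0.157
finger_force: 32.1
```

Request:
{"api": "servo_tool", "payload": {"delta_rot": [[0, 0, 0.4], [0, 0, 0], [0, 0, 0], [0, 0, 0], [0, 0, 0], [0, 0, 0], [0, 0, 0], [0, 0, 0]], "linear": [[0, 0, 0], [0, 0, 0], [0, 0, 0], [0, 0, 0], [0, 0, 0], [0, 0, 0], [0, 0, 0], [0, 0, 0]], "jaw": [-1, -1, -1, -1, 0.2, 0.2, 0.2, 0.2]}}

```text
time: 5.5
tcp_pos: [504.8, -64.7, 106.0]
tool_rot: [0.99, 0.138, 0.001, 0.0]
contact_force: [0.0, -0.4, -0.0]
width: 0.6
finger_force: 0.0
```

Request:
{"api": "servo_tool", "payload": {"delta_rot": [[0, 0, 0], [0, 0, 0], [0, 0, 0], [0, 0, 0], [0, 0, 0], [0, 0, 0], [0, 0, 0], [0, 0, 0]], "linear": [[0, 0, 0], [0, 0, 0], [0, 0, -0.03], [0, 0, -0.03], [0, 0, -0.03], [0, 0, -0.03], [0, 0, -0.03], [0, 0, 0]], "jaw": [0.2, 0.2, 0.2, 0.2, 0.2, 0.2, 0.2, 0.2]}}

```text
time: 6.17
tcp_pos: [506.8, -65.2, 263.1]
tool_rot: [0.99, 0.138, 0.006, 0.003]
contact_force: [0.2, -0.4, 0.7]
width: 0.598
finger_force: 0.0
```

```bash
python3 - <<'E'
from h import *
print(ctrl.observe()['tcp_pos'],th())
snap('wrist','w2.png'); c=cam('wrist'); import pickle; pickle.dump(c,open('c2.pkl','wb'))
print(proj('wrist',[[504,-64.5,80.5],[469.6,55.6,118]]))
go([452.5,293,250],153)
E
```

```text
[506.78625291 -65.16679891 263.10065571] 15.862328659799905
[[313.12168441 223.89573613]
 [142.839841   237.31079316]]
linear tool mm [  46.4 -359.     8.6] rotz -137.1 tilt z [ 0.0089 -0.0023 -1.    ] t 6.2167
```

View pics/w2.png

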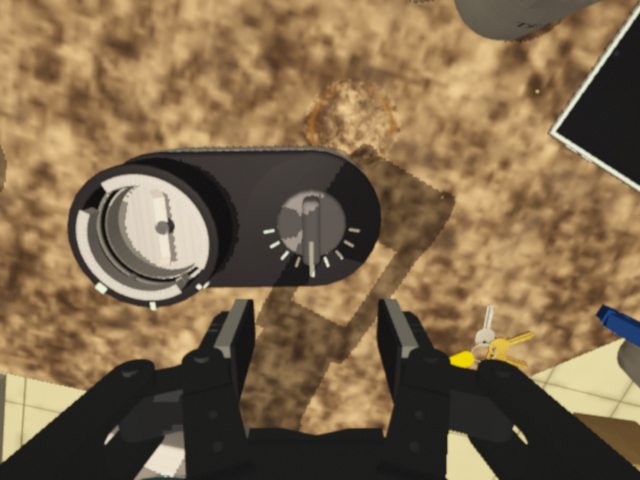

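Dial pointer (312,245) is in line with the long mark (312,268): dial set. On to the lid.

Request:
{"api": "servo_tool", "payload": {"delta_rot": [[0, 0, 0], [0, 0, 0], [0, 0, 0], [0, 0, 0], [0, 0, 0], [0, 0, 0], [0, 0, 0], [0, 0, 0]], "linear": [[0.005, -0.038, 0], [0.005, -0.038, 0], [0.005, -0.038, 0], [0.005, -0.038, 0], [0.005, -0.038, 0], [0.005, -0.038, 0], [0.005, -0.038, 0], [0.005, -0.038, 0]], "jaw": [0.2, 0.2, 0.2, 0.2, 0.2, 0.2, 0.2, 0.2]}}

```text
time: 6.88
tcp_pos: [458.3, 240.4, 253.6]
tool_rot: [0.99, 0.138, -0.001, 0.0]
contact_force: [1.1, -0.5, -0.3]
width: 0.601
finger_force: 0.0
```

Request:
{"api": "servo_tool", "payload": {"delta_rot": [[0, 0, 0], [0, 0, 0], [0, 0, -7], [0, 0, -7], [0, 0, -7], [0, 0, -7], [0, 0, -7], [0, 0, -7]], "linear": [[0.005, -0.038, 0], [0.001, -0.017, 0], [0, 0, 0], [0, 0, 0], [0, 0, 0], [0, 0, 0], [0, 0, 0], [0, 0, 0]], "jaw": [0.2, 0.2, 0.2, 0.2, 0.2, 0.2, 0.2, 0.2]}}

```text
time: 7.55
tcp_pos: [449.7, 293.2, 253.3]
tool_rot: [0.874, 0.486, -0.002, 0.0]
contact_force: [0.4, 0.0, 0.6]
width: 0.601
finger_force: 0.0
```

Request:
{"api": "servo_tool", "payload": {"delta_rot": [[0, 0, -7], [0, 0, -7], [0, 0, -7], [0, 0, -7], [0, 0, -7], [0, 0, -7], [0, 0, -7], [0, 0, -7]], "linear": [[0, 0, 0], [0, 0, 0], [0, 0, 0], [0, 0, 0], [0, 0, 0], [0, 0, 0], [0, 0, 0], [0, 0, 0]], "jaw": [0.2, 0.2, 0.2, 0.2, 0.2, 0.2, 0.2, 0.2]}}

```text
time: 8.22
tcp_pos: [449.7, 293.1, 253.3]
tool_rot: [0.543, 0.84, -0.001, -0.001]
contact_force: [1.1, -0.3, 0.9]
width: 0.596
finger_force: 0.0
```

Request:
{"api": "servo_tool", "payload": {"delta_rot": [[0, 0, -7], [0, 0, -7], [0, 0, -7], [0, 0, -7], [0, 0, -7], [0, 0, -4], [0, 0, 0], [0, 0, 0]], "linear": [[0, 0, 0], [0, 0, 0], [0, 0, 0], [0, 0, 0], [0, 0, 0], [0, 0, 0], [0, 0, 0], [0, 0, 0]], "jaw": [0.2, 0.2, 0.2, 0.2, 0.2, 0.2, 0.2, 0.2]}}

```text
time: 8.88
tcp_pos: [449.8, 293.2, 253.8]
tool_rot: [0.236, 0.972, -0.001, -0.001]
contact_force: [0.3, 0.2, -0.8]
width: 0.598
finger_force: 0.0
```

```bash
python3 - <<'E'
from h import *
import pickle
print(ctrl.observe()['tcp_pos'],th())
im=snap('wrist','w3.png'); c=cam('wrist'); pickle.dump(c,open('c3.pkl','wb'))
print(proj('wrist',[[452.5,293,40]]))
for d in ctrl.silhouettes('lid','wrist')[:1]:
    ys,xs=np.nonzero(d['pixels']);print(d['confidence'],xs.mean(),ys.mean(),d['bbox'])
E
```

```text
[449.80845172 293.18682606 253.82746453] 152.74868868249663
[[318.31437687 215.68647754]]
0.65 321.5308007013442 208.06078316773815 [267.7, 155.2, 373.3, 260.5]
```

View pics/w3.png

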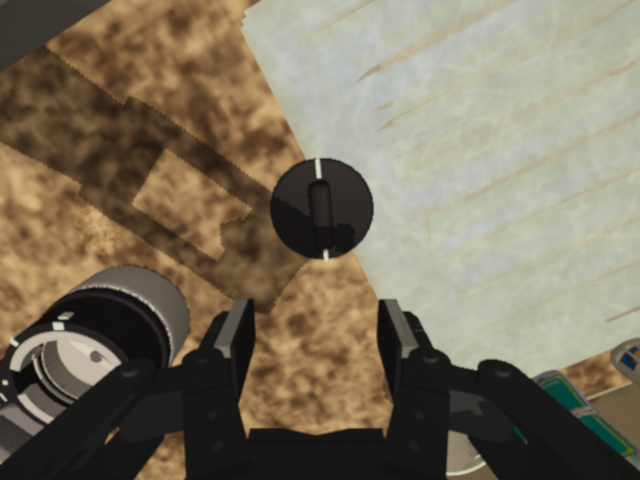

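Lid centre at about (322,208), ribs at (318.5,168) and (325.5,254): the bar is a few degrees off the tool axis. Triangulating with the top view.

```bash
cat > lid.py <<'E'
from h import *
import pickle
c=pickle.load(open('c3.pkl','rb'))
im=cv2.imread('pics/w3.png');g=cv2.cvtColor(im,cv2.COLOR_BGR2GRAY)
for sl in [(155,184,308,328),(244,264,316,334)]:
    y0,y1,x0,x1=sl;w=g[y0:y1,x0:x1]; m=(w>130).astype(np.uint8);n,l,s,q=cv2.connectedComponentsWithStats(m)
    print([(int(s[i,4]),(q[i]+[x0,y0]).round(1).tolist()) for i in range(1,n) if s[i,4]>4])
ct=cam('top')
for z in (28,32,36,40): print(z,back('w',[[322,208.5]],z,c).round(1)[0,:2],back('top',[[235,317]],z,ct).round(1)[0,:2], np.linalg.norm(np.diff(back('w',[[271,208],[373,208]],z,c),axis=0)))
e=back('w',[[318.6,168.5],[325.5,254]],33,c);d=e[1]-e[0];print(e.mean(0),np.degrees(np.arctan2(d[1],d[0])),np.linalg.norm(d))
E
python3 lid.py
```

```text
[(166, [317.3, 163.0])]
[(118, [325.2, 259.2])]
28 [450.5 298. ] [452.2 294.7] 96.75531266634725
32 [449.7 298.4] [452.3 294.1] 95.63963374485324
36 [448.9 298.7] [452.4 293.4] 94.52395482335922
40 [448.  299.1] [452.5 292.8] 93.40827590186518
[453.18986419 296.76306585  33.        ] -22.491773848678108 82.34997702545894
```

```bash
python3 - <<'E'
from h import *
import pickle
c=pickle.load(open('c3.pkl','rb'))
e=back('w',[[317.3,158.5],[325.8,260]],32,c);d=e[0]-e[1];A=np.degrees(np.arctan2(d[1],d[0]));print(e.mean(0),A,np.linalg.norm(d))
go([450.5,297.5,168],A if A>90 else A+180)
E
```

```text
[452.0300654  296.90355722  32.        ] 157.66204693848454 97.7933095627681
linear tool mm [ 1.4  4.1 86.4] rotz -4.9 tilt z [-1.2e-03 -7.0e-04 -1.0e+00] t 8.9833
```

Request:
{"api": "servo_tool", "payload": {"delta_rot": [[0, 0, 0], [0, 0, 0], [0, 0, 0], [0, 0, -4.9], [0, 0, 0], [0, 0, 0]], "linear": [[0.001, 0.004, 0.03], [0, 0, 0.03], [0, 0, 0.026], [0, 0, 0], [0, 0, 0], [0, 0, 0]], "jaw": [0.2, 0.2, 0.2, 0.2, 0.2, 0.2]}}

```text
time: 9.48
tcp_pos: [451.3, 297.5, 169.3]
tool_rot: [0.194, 0.981, -0.0, 0.0]
contact_force: [0.8, -0.1, 1.2]
width: 0.599
finger_force: 0.0
```

```bash
python3 - <<'E'
from h import *
import pickle
s=ctrl.observe();print(s['tcp_pos'],th())
im=snap('wrist','w4.png'); c=cam('wrist'); pickle.dump((c,s),open('c4.pkl','wb'))
for d in ctrl.silhouettes('lid','wrist')[:1]:
    m=d['pixels'];ys,xs=np.nonzero(m);print(d['confidence'],xs.mean(),ys.mean(),d['bbox'])
    ct=max(cv2.findContours(m.astype(np.uint8),0,1)[0],key=len); print(cv2.fitEllipse(ct))
cv2.imwrite('pics/w4z.png',cv2.resize(im[130:330,220:420,::-1],None,fx=3,fy=3,interpolation=cv2.INTER_CUBIC))
E
```

```text
[451.25589408 297.4593552  169.26674382] 157.61178342956185
0.68 316.33629749393697 232.86249724406557 [247.2, 167.8, 386.9, 297.7]
((316.33721923828125, 232.85806274414062), (128.69383239746094, 132.82420349121094), 90.18380737304688)
```

View pics/w4z.png

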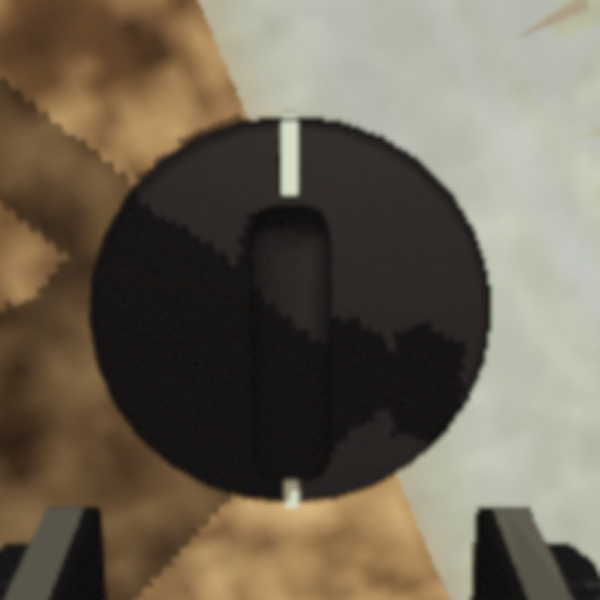

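The bar is vertical (289–291 in the crop), centred at about pixel (316.8,232.8), so it lines up with the tool.

```bash
cat > lid4.py <<'E'
from h import *
import pickle
from scipy.optimize import least_squares
c,s=pickle.load(open('c4.pkl','rb'))
im=cv2.imread('pics/w4.png')
obs=np.array([220+91/3,220+490/3,130+116/3,130+501/3])-.3
a=np.linspace(0,2*np.pi,720)
def ext(v):
    p=proj('w',np.c_[v[0]+50*np.cos(a),v[1]+50*np.sin(a),0*a+v[2]],c); return np.array([p[:,0].min(),p[:,0].max(),p[:,1].min(),p[:,1].max()])
r=least_squares(lambda v:ext(v)-obs,[450,297,32]);print(r.x,r.fun)
r2=least_squares(lambda v:ext([*v,32])-obs,[450,297]);print(r2.x,r2.fun)
M=R.from_quat(s['tool_rot']).as_matrix();print('lid in tool',M.T@(np.r_[r2.x,32]-s['tcp_pos']))
E
python3 lid4.py
```

```text
[453.56738197 296.65681855  22.88644972] [-0.21057727  0.21074547  0.20837462 -0.23247735]
[451.43964283 297.49423044] [-2.52793776  2.53179364 -1.60253639  2.34559455]
lid in tool [-1.41572025e-01  1.01770097e-01  1.37266761e+02]
```

Request:
{"api": "servo_tool", "payload": {"delta_rot": [[0, 0, 0], [0, 0, 0], [0, 0, 0], [0, 0, 0], [0, 0, 0], [0, 0, 0], [0, 0, 0], [0, 0, 0]], "linear": [[0, 0, 0.03], [0, 0, 0.03], [0, 0, 0.03], [0, 0, 0.015], [0, 0, 0.005], [0, 0, 0], [0, 0, 0], [0, 0, 0]], "jaw": [0.2, 0.2, 0.2, 0.2, 0.2, 0.2, -1, -1], "grip_force": 50}}

```text
time: 10.25
tcp_pos: [452.7, 298.2, 61.8]
tool_rot: [0.193, 0.981, 0.001, 0.002]
contact_force: [0.4, 0.5, 0.6]
width: 0.329
finger_force: 0.0
```

Request:
{"api": "servo_tool", "payload": {"delta_rot": [[0, 0, 0], [0, 0, 0], [0, 0, 0], [0, 0, 0], [0, 0, 0], [0, 0, 0]], "linear": [[0, 0, 0], [0, 0, 0], [0, 0, 0], [0, 0, 0], [0, 0, 0], [0, 0, 0]], "jaw": [-1, -1, -1, -1, -1, -1]}}

```text
time: 10.75
tcp_pos: [452.6, 298.1, 61.7]
tool_rot: [0.193, 0.981, 0.001, 0.002]
contact_force: [1.1, -0.2, 6.6]
width: 0.199
finger_force: 49.7
```

```bash
python3 - <<'E'
from h import *
import pickle
s=ctrl.observe();print(s['tcp_pos'],th(),s['width'],s['finger_force'])
# bowl from w2: rim features; print candidates of white marks
c=pickle.load(open('c2.pkl','rb'))
im=cv2.imread('pics/w2.png');g=cv2.cvtColor(im,cv2.COLOR_BGR2GRAY)
for x0,y0,x1,y1 in [(92,280,110,300),(145,297,162,314),(192,278,212,296)]:
    n,l,st,q=cv2.connectedComponentsWithStats((g[y0:y1,x0:x1]>150).astype(np.uint8)); print([(st[i].tolist(),(q[i]+[x0,y0]).round(1).tolist()) for i in range(1,n) if st[i,4]>3])
cv2.imwrite('pics/w2z.png',cv2.resize(im[145:320,60:250],None,fx=3.4,fy=3.4,interpolation=cv2.INTER_CUBIC))
E
```

```text
[452.62522105 298.05991482  61.69521001] 157.75180269035246 0.19946256194870682 49.74373519420624
[([9, 0, 9, 7, 40], [106.2, 282.2]), ([3, 3, 12, 11, 87], [100.7, 287.8])]
[([0, 0, 17, 3, 51], [153.0, 298.0]), ([5, 5, 12, 11, 70], [154.5, 307.0])]
[([11, 5, 6, 6, 20], [205.3, 285.3]), ([4, 6, 6, 6, 26], [198.7, 286.7]), ([5, 11, 15, 7, 37], [205.2, 293.9])]
```

View pics/w2z.png

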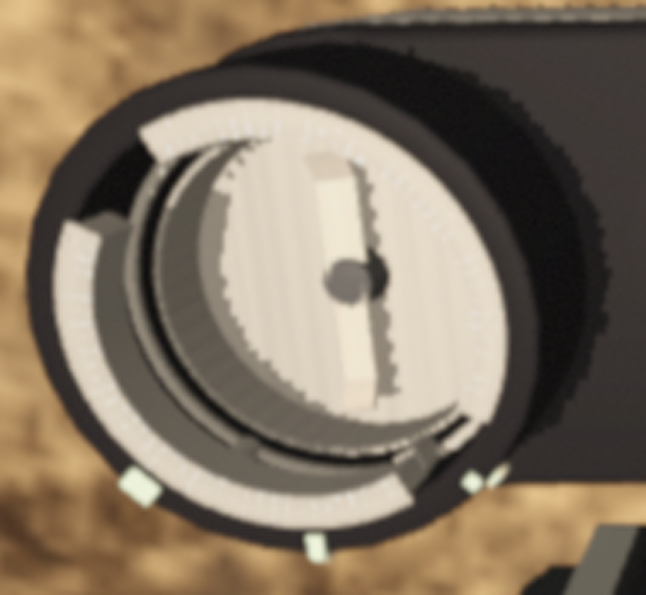

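The tower rim circle (crop extents about 28–538, 65–548), the slots, and the white marks at (472,482) dot, (316,541) bar and (138,487) square are all clear. Fitting the bowl pose.

```bash
cat > bowl.py <<'E'
from h import *
import pickle
from scipy.optimize import least_squares
c=pickle.load(open('c2.pkl','rb'))
a=np.linspace(0,2*np.pi,720)
S=3.4;ox,oy=60-.35,145-.35
def ext(v):
    p=proj('w',np.c_[v[0]+v[2]*np.cos(a),v[1]+v[2]*np.sin(a),0*a+118],c); return np.array([p[:,0].min(),p[:,0].max(),p[:,1].min(),p[:,1].max()])
for o in [(28,538,65,548),(52,508,97,530)]:
    o=np.array([ox+o[0]/S,ox+o[1]/S,oy+o[2]/S,oy+o[3]/S])
    r=least_squares(lambda v:ext(v)-o,[470,55,50]);print(r.x,r.fun.round(2))
m=back('w',[[ox+x/S,oy+y/S] for x,y in [(472,482),(314,540),(138,487)]],118,c)
d=m[:,:2]-r.x[:2];print(m.round(1).tolist(),np.hypot(*d.T),np.degrees(np.arctan2(d[:,1],d[:,0]))-[-135,180,135])
# slots: gap edges mid at lip
m=back('w',[[ox+x/S,oy+y/S] for x,y in [(148,130),(63,222),(492,418),(412,500)]],118,c);
d=m[:,:2]-r.x[:2];print(np.hypot(*d.T),np.degrees(np.arctan2(d[:,1],d[:,0])))
# dial pointer / mark
D=back('w',[[312,224]],80.5,c)[0];L=back('w',[[312.5,268]],72,c)[0]-D;print('dial',D,np.degrees(np.arctan2(L[1],L[0])), 'dial-bowl dir', np.degrees(np.arctan2(*(D[:2]-r.x[:2])[::-1]))+90, np.linalg.norm(D[:2]-r.x[:2]))
E
python3 bowl.py
```

```text
[468.47754523  54.92316203  54.35579465] [ 0.07 -0.07 -0.07  0.08]
[467.33699288  55.50290364  48.75433244] [-0.07  0.07  0.07 -0.08]
[[442.0, 9.2, 118.0], [418.0, 41.2, 118.0], [420.5, 81.2, 118.0]] [52.81852178 51.33226293 53.44997654] [  16.28584512 -343.844304     16.23802154]
[47.39349035 48.59061269 48.59656166 47.72656528] [  43.22075037   77.91380722 -100.64083427 -134.41052155]
dial [503.66123932 -63.62652176  80.5       ] -163.8140279717251 dial-bowl dir 16.957205107061142 124.54425268378911
```

Request:
{"api": "servo_tool", "payload": {"delta_rot": [[0, 0, 0], [0, 0, 0], [0, 0, 0], [0, 0, 0], [0, 0, 0], [0, 0, 0], [0, 0, 0], [0, 0, 0]], "linear": [[0, 0, -0.01], [0, 0, -0.03], [0, 0, -0.03], [0, 0, -0.03], [0, 0, -0.03], [0, 0, -0.02], [0, 0, 0], [0, 0, 0]], "jaw": [-1, -1, -1, -1, -1, -1, -1, -1]}}

```text
time: 11.42
tcp_pos: [451.5, 297.7, 210.8]
tool_rot: [0.193, 0.981, 0.001, 0.001]
contact_force: [0.9, -1.2, -1.4]
width: 0.201
finger_force: 49.0
```

```bash
python3 - <<'E'
from h import *
go([468.3,54.7,220],61.2)
E
```

```text
linear tool mm [-107.5 -218.5   -9.5] rotz 96.6 tilt z [ 0.0026  0.0014 -1.    ] t 11.4167
```

Request:
{"api": "servo_tool", "payload": {"delta_rot": [[0, 0, 0], [0, 0, 0], [0, 0, 0], [0, 0, 0], [0, 0, 0], [0, 0, 0], [0, 0, 0], [0, 0, 0]], "linear": [[-0.0134, -0.0273, -0.0012], [-0.0134, -0.0273, -0.0012], [-0.0134, -0.0273, -0.0012], [-0.0134, -0.0273, -0.0012], [-0.0134, -0.0273, -0.0012], [-0.0134, -0.0273, -0.0012], [-0.0134, -0.0273, -0.0012], [-0.0134, -0.0273, -0.0012]], "jaw": [-1, -1, -1, -1, -1, -1, -1, -1]}}

```text
time: 12.08
tcp_pos: [466.2, 53.3, 216.1]
tool_rot: [0.193, 0.981, -0.0, -0.003]
contact_force: [0.9, 0.2, -1.2]
width: 0.197
finger_force: 49.1
```

Request:
{"api": "servo_tool", "payload": {"delta_rot": [[0, 0, 6.9], [0, 0, 6.9], [0, 0, 6.9], [0, 0, 6.9], [0, 0, 6.9], [0, 0, 6.9], [0, 0, 6.9], [0, 0, 6.9]], "linear": [[0, 0, 0], [0, 0, 0], [0, 0, 0], [0, 0, 0], [0, 0, 0], [0, 0, 0], [0, 0, 0], [0, 0, 0]], "jaw": [-1, -1, -1, -1, -1, -1, -1, -1]}}

```text
time: 12.75
tcp_pos: [466.3, 54.7, 216.0]
tool_rot: [0.628, 0.778, -0.002, -0.002]
contact_force: [-0.7, 0.6, -1.1]
width: 0.199
finger_force: 49.3
```

Request:
{"api": "servo_tool", "payload": {"delta_rot": [[0, 0, 6.9], [0, 0, 6.9], [0, 0, 6.9], [0, 0, 6.9], [0, 0, 6.9], [0, 0, 6.9], [0, 0, 0], [0, 0, 0]], "linear": [[0, 0, 0], [0, 0, 0], [0, 0, 0], [0, 0, 0], [0, 0, 0], [0, 0, 0], [0, 0, 0], [0, 0, 0]], "jaw": [-1, -1, -1, -1, -1, -1, -1, -1]}}

```text
time: 13.42
tcp_pos: [466.7, 54.7, 216.8]
tool_rot: [0.86, 0.51, -0.002, -0.001]
contact_force: [0.6, 0.4, -1.1]
width: 0.198
finger_force: 49.3
```

```bash
python3 - <<'E'
from h import *
import pickle
s=ctrl.observe();print(s['tcp_pos'],th(),s['width'],s['finger_force'],s['joints'])
im=snap('wrist','w5.png');c=cam('wrist');pickle.dump((c,s),open('c5.pkl','wb'))
print(proj('wrist',[[468.7,55.5,118]]))
go([468.3,54.7,185],61.2)
E
```

```text
[466.6908348   54.70100129 216.76068198] 61.335461555426456 0.19772912859430689 49.28999483585358 [-4.03181899e-03 -7.96332363e-02  1.61040214e+00 -5.89591371e-05
  1.61493640e+00  4.96259881e-01]
[[319.35597089 249.54187858]]
linear tool mm [ 0.7  1.3 32.2] rotz 0.1 tilt z [-0.0033 -0.     -1.    ] t 13.4667
```

View pics/w5.png

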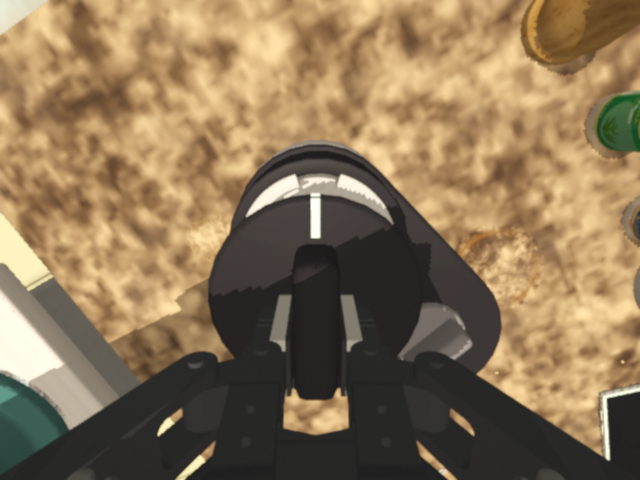

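Slot gap (300–338, 180) lies ahead of the pointer (316,215), in agreement with the predicted bowl position; only about 1.3 mm sideways remains.

Request:
{"api": "servo_tool", "payload": {"delta_rot": [[0, 0, 0], [0, 0, 0], [0, 0, 0], [0, 0, 0]], "linear": [[0.0007, 0.0013, 0.012], [0, 0, 0.02], [0, 0, 0], [0, 0, 0]], "jaw": [-1, -1, -1, -1]}}

```text
time: 13.8
tcp_pos: [467.9, 54.7, 184.8]
tool_rot: [0.861, 0.509, -0.002, -0.001]
contact_force: [1.0, 0.0, -0.7]
width: 0.196
finger_force: 49.2
```

Request:
{"api": "servo_tool", "payload": {"delta_rot": [[0, 0, 0], [0, 0, 0], [0, 0, 0], [0, 0, 0], [0, 0, 0]], "linear": [[0, 0, 0.004], [0, 0, 0.004], [0, 0, 0.004], [0, 0, 0.002], [0, 0, 0]], "jaw": [-1, -1, -1, -1, -1]}}

```text
time: 14.22
tcp_pos: [469.3, 55.1, 172.9]
tool_rot: [0.861, 0.509, 0.0, -0.0]
contact_force: [1.2, 1.3, -0.6]
width: 0.195
finger_force: 49.4
```

```bash
python3 -c "
from h import *
s=ctrl.observe();print(s['tcp_pos'],s['contact_force'],s['moment']);go([468.3,54.7,156],61.2)"
```

```text
[469.2980285   55.08585085 172.86963271] [ 1.23919792  1.30235699 -0.56042672] [ 0.28332416 -0.09830976 -0.00523145]
linear tool mm [-0.8 -0.7 16.9] rotz -0.0 tilt z [ 6.e-04  9.e-04 -1.e+00] t 14.2167
```

Request:
{"api": "servo_tool", "payload": {"delta_rot": [[0, 0, 0], [0, 0, 0], [0, 0, 0], [0, 0, 0], [0, 0, 0]], "linear": [[0, 0, 0.003], [0, 0, 0.003], [0, 0, 0.003], [0, 0, 0.002], [0, 0, 0]], "jaw": [-1, -1, -1, -1, -1]}}

```text
time: 14.63
tcp_pos: [469.0, 55.1, 161.3]
tool_rot: [0.861, 0.509, 0.0, -0.0]
contact_force: [-0.5, 3.7, -0.5]
width: 0.195
finger_force: 49.3
```

Request:
{"api": "servo_tool", "payload": {"delta_rot": [[0, 0, 0], [0, 0, 0], [0, 0, 0], [0, 0, 0], [0, 0, 0]], "linear": [[0, 0, 0.002], [0, 0, 0.002], [0, 0, 0.001], [0, 0, 0.001], [0, 0, 0]], "jaw": [-1, -1, -1, -1, -1]}}

```text
time: 15.05
tcp_pos: [469.3, 55.2, 157.7]
tool_rot: [0.861, 0.509, 0.001, -0.0]
contact_force: [-4.3, 5.0, 8.3]
width: 0.194
finger_force: 50.5
```

Request:
{"api": "servo_tool", "payload": {"delta_rot": [[0, 0, 0], [0, 0, 0], [0, 0, 0], [0, 0, 0], [0, 0, 0]], "linear": [[0, 0, 0.001], [0, 0, 0.001], [0, 0, 0], [0, 0, 0], [0, 0, 0]], "jaw": [-1, -1, -1, -1, -1]}}

```text
time: 15.47
tcp_pos: [469.2, 55.3, 157.6]
tool_rot: [0.861, 0.509, 0.001, 0.0]
contact_force: [-7.6, 6.0, 16.0]
width: 0.197
finger_force: 51.6
```

```bash
python3 - <<'E'
from h import *
s=ctrl.observe();print(s['tcp_pos'],th(),s['contact_force'],s['moment'])
im=snap('side','s5.png')
cv2.imwrite('pics/s5z.png',cv2.resize(im[120:290,300:500,::-1],None,fx=3.5,fy=3.5,interpolation=cv2.INTER_CUBIC))
E
```

```text
[469.23562423  55.29287092 157.58903625] 61.190340140456854 [-7.57138071  5.97044857 15.99211235] [ 0.70570118  1.03019519 -0.06506837]
```

View pics/s5z.png

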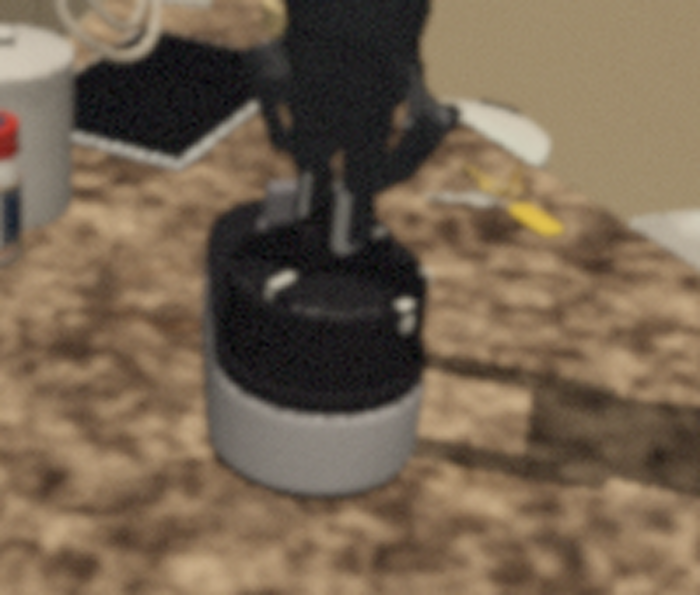

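The flange sits on the rim, with the rib toward the slot, and the contact is stiff: home. Twisting now.

Request:
{"api": "servo_tool", "payload": {"delta_rot": [[0, 0, 0], [0, 0, 4], [0, 0, 4], [0, 0, 4], [0, 0, 4], [0, 0, 4], [0, 0, 4], [0, 0, 4]], "linear": [[0, 0, -0.001], [0, 0, 0], [0, 0, 0], [0, 0, 0], [0, 0, 0], [0, 0, 0], [0, 0, 0], [0, 0, 0]], "jaw": [-1, -1, -1, -1, -1, -1, -1, -1], "grip_force": 70}}

```text
time: 16.18
tcp_pos: [471.2, 55.9, 157.9]
tool_rot: [0.959, 0.285, 0.004, -0.0]
contact_force: [1.9, 6.8, 9.4]
width: 0.196
finger_force: 69.4
```

```bash
python3 - <<'E'
from h import *
s=ctrl.observe();print(s['tcp_pos'],th(),s['contact_force'],s['moment'],s['width'])
E
```

```text
[471.23826997  55.92864541 157.86465664] 33.10056382704226 [1.94690246 6.75559587 9.44023429] [ 1.05210961 -0.12010965  0.58269974] 0.19592204425756782
```

Request:
{"api": "servo_tool", "payload": {"delta_rot": [[0, 0, 4], [0, 0, 4], [0, 0, 4], [0, 0, 4], [0, 0, 1], [0, 0, 0], [0, 0, 0], [0, 0, 0]], "linear": [[0, 0, 0], [0, 0, 0], [0, 0, 0], [0, 0, 0], [0, 0, 0], [0, 0, 0], [0, 0, 0], [0, 0, 0]], "jaw": [-1, -1, -1, -1, -1, -1, -1, -1]}}

```text
time: 16.85
tcp_pos: [471.1, 55.3, 157.9]
tool_rot: [0.99, 0.141, 0.003, -0.0]
contact_force: [0.0, 5.3, 10.5]
width: 0.189
finger_force: 69.3
```

```bash
python3 - <<'E'
from h import *
import pickle
s=ctrl.observe();print(s['tcp_pos'],th(),s['contact_force'],s['moment'],R.from_quat(s['tool_rot']).as_matrix()[:,2])
im=snap('wrist','w6.png');c=cam('wrist');pickle.dump((c,s),open('c6.pkl','wb'))
E
```

```text
[471.13340727  55.30220356 157.88117987] 16.245232566290603 [ 0.01631632  5.34141661 10.54345509] [ 0.73232856 -0.00585469  0.35377696] [ 6.60234726e-03  9.42568286e-04 -9.99977760e-01]
```

View pics/w6.png

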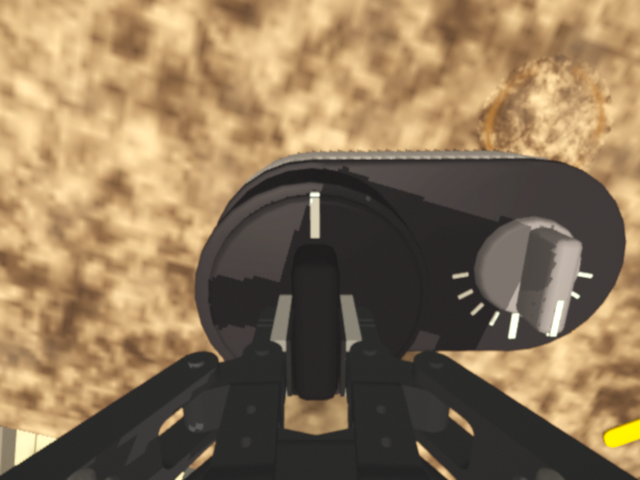

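The lid bar and rib (315,215) stand square to the housing's long edge, so the pointer is at pulse. The dial bar is parallel to its long mark, so the dial hasn't moved. Handing in.

```bash
python3 -c "
from rig import ctrl
print(ctrl.hand_in())"
```

```text
the job is handed in; nothing more can be done
None
```

I handed the job in with the dial at its long mark and the lid home, twisted to the pulse bar and still gripped at 70 N; the hand-in returned no verdict, and the switch ring's value can't be read directly.

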